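# Heft the washer tins and hold up the full one

## Robot

A 6-joint arm with a two-finger parallel gripper is mounted at the origin on the work surface. World frame = base frame: x ahead of the robot, y to its left, z up, the work surface at z = 0. Lengths are in mm, angles in rad, forces in N, time in s.
With the tool pointing down it reaches from about 350 to 975 mm from the base axis. Payload 7.1 kg.
Tool frame: the origin (TCP) lies at the very end of the fingers, on their centre line; the grasp point (between the pads) lies 19 mm behind it (ctrl.grip_point_offset is the distance from the TCP to the grasp point, in mm); z points along the fingers, y is the direction in which the jaws open and shut (so a half turn about z gives the same grasp; the last joint's range is limited). The gripper opens to 88 mm and grips with 3 to 60 N. Pads are 20 mm wide; open, the fingers measure 115 mm over their backs; the gripper's body (75 mm by 178 mm) begins 61 mm behind the grasp point.
Start: joints at [-1.137, 0.423, 1.63, -0, 1.089, -0.019], TCP at [273.442, -561.991, 222.675] pointing down, gripper open.
Joint ranges: [-3, 3], [-0.9, 2.11], [0.09, 2.58], [-1.31, 4.45], [0.11, 2.69], [-2.54, 2.54]. Speed limits (rad/s): [2.39, 2.39, 3.01, 3.14, 3.14, 3.14].

## Interface

Orientations are given as a rotation vector (axis times angle).
In Python, from workcell import ctrl gives the robot as it stands.
- The arm moves only by the tool move_arm, never from a script. Its argument "increments" is one flat list of numbers, 5 for each row, row after row: the closure in counts, from 0 (fully open) to 255 (shut), then the shift along the tool's x, y, z in mm, then the turn about the tool's z in degrees. In form: [grip, dx, dy, dz, yaw, grip, dx, dy, dz, yaw, ...]. A call has 1 to 12 rows; each row is the pose to reach, as a shift and turn from the pose measured when the call began, along the tool's axes at that moment; what a row does not reach only later rows make up. A row lasts 1/8 s, in which the tool goes at most 62.5 mm and 10.7 degrees, less where a joint would pass 70% of its speed; a pose out of reach is approached as far as the arm can. A call with a gripper value outside its range is refused whole. The fingers move at their own pace and stop on an object; the grip force is fixed at half the most. Time passes only in rows, so rows that repeat a pose let the fingers close. It gives the time, the measured TCP pose, the force and the opening at its end, in the units of the state.
- ctrl.get_obs(): the state, without advancing time (a new reading comes with each control period).
- ctrl.get_image(name): name is "side" or "top"; returns a dict with "frame" (420x560x3 uint8, red, green, blue), "vertical_fov" (degrees; the focal length in pixels is half the picture's height over the tangent of half this angle, whatever the lens; pixels are square), "cx", "cy" (the principal point, pixels), "distortion" ([k1, k2, p1, p2, k3] as OpenCV has them; the pictures are not rectified), "pose" (4x4, takes a point from camera to world coordinates). Camera axes: x right, y down, z forward; pixel columns grow to the right and rows downward; lengths in mm; the calibration is good to about 2 mm. A picture is of the moment at which its call begins. There is no depth.
- ctrl.close_job(): hands the job in, once; it reports no verdict.
The state is a dict: "t": time; "qpos": joint angles; "qvel": joint speeds; "joint_torque": joint torques, N m; "ee_pos": TCP position; "orientation": TCP orientation; "ft_force": force on the tool from outside, world axes, zero at the start; "moment": the same for the moment, N m; "width": finger opening in mm.
Only numpy, scipy, OpenCV 4.12 (cv2) and the standard library are available. Lean on these libraries where they do the work, as an engineer would, in place of code of your own. Each camera call takes 0.05 s, during which the arm holds its last target.

## Task

The three shut tins of washers on the shelf look alike, but one is full and two are part-used: heft them and find the heaviest by feel. Stand the two lighter tins upright on the floor of the blue tray, setting them down without dropping or tipping them, and finish holding the heaviest upright in the gripper, about 20 cm above the shelf, so that I can take it; stop there without letting go. Leave the caddy, the globes, the bulb changer head and the screwdriver where they are.

Things in the scene. Friction and masses are not known exactly. Their poses are not given: they have to be found in the camera images.
- tin_a: one of three identical shut tins: red, paper band, steel slip lid that stays on, 60 mm diameter, 80 mm tall, upright. Origin: centre of its underside; z up its axis. Holds a stack of steel washers with 1 to 2 mm of play. Any one of the three is full (0.70 to 0.82 kg in all), the other two are about half and a quarter full (0.2 to 0.48 kg)
- tin_b: one of three identical shut tins: red, paper band, steel slip lid that stays on, 60 mm diameter, 80 mm tall, upright. Origin: centre of its underside; z up its axis. Holds a stack of steel washers with 1 to 2 mm of play. Any one of the three is full (0.70 to 0.82 kg in all), the other two are about half and a quarter full (0.2 to 0.48 kg)
- tin_c: one of three identical shut tins: red, paper band, steel slip lid that stays on, 60 mm diameter, 80 mm tall, upright. Origin: centre of its underside; z up its axis. Holds a stack of steel washers with 1 to 2 mm of play. Any one of the three is full (0.70 to 0.82 kg in all), the other two are about half and a quarter full (0.2 to 0.48 kg)
- tray: low open blue steel tray, fixed on the shelf, outside 120 mm (its x) by 210 mm (its y) by 30 mm high, walls and floor 4 mm thick, rolled rim up to 33 mm high. Empty at the start; room for two tins side by side along its y. Origin: centre of its underside (on the shelf); the inner floor is 4 mm above it
- shelf: fixed beech shelf board, 400 mm deep (x) by 1460 mm long (y) by 20 mm thick; origin: centre of its underside, its top 20 mm above that, at height 0.02 m. Tins and tray stand on it
- caddy: bystander: green plastic caddy, lid clipped shut, 300 mm (its x) by 170 mm by 146 mm, with a black carry handle up to 215 mm and a ceramic fuse lying on the lid; origin: centre of its underside
- globes: bystander: open card pack 72 mm (its x) by 138 mm (its y) by 50 mm with two frosted globes standing in it, tops 106 mm high; origin: centre of its underside
- changer: bystander: bulb changer head, orange with four steel prongs, standing on the prongs with its pole socket up, about 94 mm across and 160 mm tall; origin: on its axis at the underside
- screwdriver: bystander: stainless screwdriver, 210 mm long, lying on the shelf along its own x, its 26 mm thick handle towards -x; origin: at its underside, near mid-length
Things that resemble listed ones, but are neither listed nor needed, are in the scene too. What is shaped like the tin_b but orange is not meant.

How it is judged:
By the outcome, as a careful person would: the job done as asked, in the order asked, and still so for the second after the job is handed in, while the arm keeps its last pose, push and grip.
It also fails if it takes over 72 s, if anything falls off the work surface, if the arm or the gripper's body presses on something with over 40 N, if the wrist force passes 120 N, or if a joint passes its speed limit or range.

## Working session

There is one attempt and no reset: what is moved stays moved. The work goes in short steps, Python scripts to look and compute and a tool call to move; the robot and the scene stay as the last step left them, time stands still between calls to the robot, and variables do not carry over. Pictures are saved under pics/ and viewed, and the job is handed in when it is done.

Besides the shell and the picture viewer there is one more tool, called after "Emit:" as name(argument=value, ...), one argument or row to a line, values as JSON. move_arm: Moves the arm, as the interface text tells. Its arguments: {"type":"object","properties":{"increments":{"type":"array","items":{"type":"number"}}},"required":["increments"]}

```bash
mkdir -p pics; cat > h.py <<'E'
import numpy as np, cv2
from workcell import ctrl
def grab(n,fn):
    im=ctrl.get_image(n); cv2.imwrite('pics/'+fn,cv2.cvtColor(im['frame'],cv2.COLOR_RGB2BGR)); return im
def K(im):
    f=210/np.tan(np.radians(im['vertical_fov'])/2)
    return np.array([[f,0,im['cx']],[0,f,im['cy']],[0,0,1.]])
def ray(im,px):
    p=cv2.undistortPoints(np.array([[px]],float),K(im),np.array(im['distortion'],float))[0,0]
    P=np.array(im['pose']); return P[:3,3],P[:3,:3]@np.array([p[0],p[1],1])
def onz(im,px,z):
    o,d=ray(im,px); return o+d*(z-o[2])/d[2]
def proj(im,X):
    P=np.linalg.inv(np.array(im['pose'])); r,_=cv2.Rodrigues(P[:3,:3])
    return cv2.projectPoints(np.array([X],float),r,P[:3,3],K(im),np.array(im['distortion'],float))[0][0,0]
def st():
    o=ctrl.get_obs(); print({k:np.round(v,3).tolist() for k,v in o.items()}); return o
E
python3 - <<'E'
from h import *
import pickle
st()
for n in('top','side'):
    im=grab(n,n+'0.png'); pickle.dump(im,open(n+'0.pkl','wb')); print(n,im['pose'],im['vertical_fov'],im['frame'].shape)
E
```

```text
{'t': 0.0, 'qpos': [-1.137, 0.424, 1.631, -0.0, 1.089, -0.019], 'qvel': [-0.0, -0.0, 0.0, -0.001, 0.002, -0.002], 'joint_torque': [0.0, -54.463, -27.366, 0.064, 0.023, -0.0], 'ee_pos': [273.217, -561.526, 221.915], 'orientation': [-3.06, -0.705, 0.0], 'ft_force': [0.124, -1.386, 0.125], 'moment': [0.016, 0.003, -0.002], 'width': 87.679}
top [[-3.03773941e-02 -9.95413630e-01  9.07133951e-02  4.32192477e+02]
 [-9.99011239e-01  3.31835004e-02  2.95871452e-02  1.79440297e+01]
 [-3.24616356e-02 -8.97249209e-02 -9.95437432e-01  1.16736366e+03]
 [ 0.00000000e+00  0.00000000e+00  0.00000000e+00  1.00000000e+00]] 56.64522787908604 (420, 560, 3)
side [[-9.47304013e-01 -1.52337519e-01  2.81794939e-01  1.51207424e+02]
 [-3.19372258e-01  5.17323594e-01 -7.93963261e-01  1.07135553e+03]
 [-2.48287772e-02 -8.42122069e-01 -5.38715094e-01  7.59273474e+02]
 [ 0.00000000e+00  0.00000000e+00  0.00000000e+00  1.00000000e+00]] 56.28595102622254 (420, 560, 3)
```

View pics/top0.png

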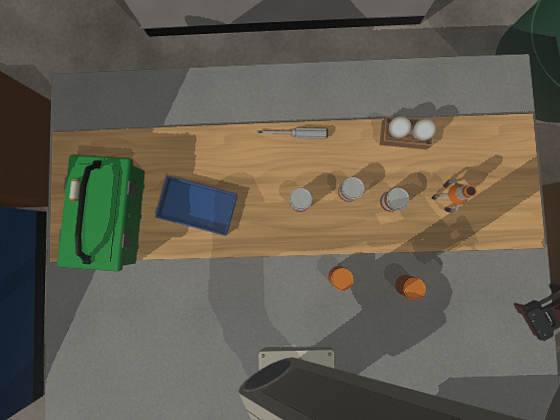

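View pics/side0.png

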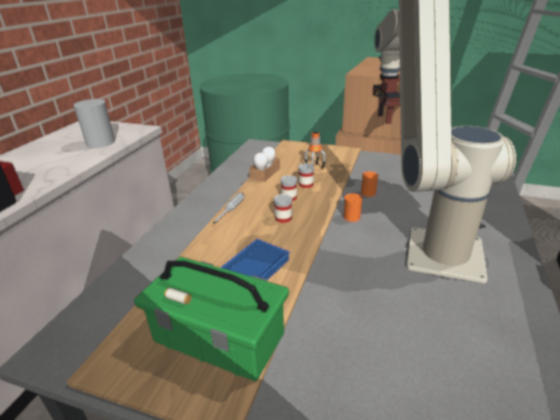

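The top view shows three steel-lidded tins at about (301,199), (352,188) and (397,198). The blue tray is at (197,205). Two orange decoys stand off the shelf at (341,278) and (413,288).

```bash
python3 - <<'E'
from h import *
import pickle
im=pickle.load(open('top0.pkl','rb')); F=im['frame']; hsv=cv2.cvtColor(F,cv2.COLOR_RGB2HSV)
m=((hsv[...,1]<45)&(hsv[...,2]>120)).astype(np.uint8)
m[:160]=0;m[230:]=0;m[:,:270]=0;m[:,430:]=0
n,l,s,c=cv2.connectedComponentsWithStats(m)
for i in range(1,n):
    if s[i,4]>60:
        cn=max(cv2.findContours((l==i).astype(np.uint8),0,2)[0],key=cv2.contourArea)
        (x,y),r=cv2.minEnclosingCircle(cn); print(s[i],c[i],(x,y),r,onz(im,c[i],100).round(1),onz(im,(x,y),100).round(1))
b=((hsv[...,0]>100)&(hsv[...,0]<130)&(hsv[...,1]>110)).astype(np.uint8); b[:150]=0;b[260:]=0;b[:,:140]=0;b[:,260:]=0
cn=max(cv2.findContours(b,0,2)[0],key=cv2.contourArea); q=cv2.boxPoints(cv2.minAreaRect(cn)); print(q)
w=np.array([onz(im,p,51)for p in q]); print(w.round(1)); print(w.mean(0),[np.linalg.norm(w[i]-w[i-1]) for i in range(4)],[np.degrees(np.arctan2(*(w[i]-w[i-1])[1::-1])) for i in range(4)])
# side tins
im2=pickle.load(open('side0.pkl','rb'))
for p in [(301,199),(352,188),(397,198)]:
    X=onz(im,p,100); print(proj(im2,X))
c=F[150:300,140:440]; cv2.imwrite('pics/c0.png',cv2.cvtColor(cv2.resize(c,(800,400),interpolation=2),4))
f=im2['frame'][150:290,200:340]; cv2.imwrite('pics/c1.png',cv2.cvtColor(cv2.resize(f,(600,600),interpolation=2),4))
E
```

```text
[342 177  22  24 382] [352.47382199 187.53141361] (351.9693908691406, 188.64285278320312) 12.030919075012207 [ 564.1 -170.2  100. ] [ 561.1 -168.6  100. ]
[290 188  22  23 377] [300.4668435  198.44562334] (300.125, 198.92857360839844) 11.300514221191406 [538.8 -26.5 100. ] [537.5 -25.5 100. ]
[387 188  22  21 360] [397.625      197.74166667] (397.5, 198.2142791748047) 11.161707878112793 [ 531.9 -291.6  100. ] [ 530.6 -291.1  100. ]
[[155.07056 216.48549]
 [166.0747  175.21992]
 [236.53113 194.00832]
 [225.52698 235.27388]]
[[505.3 394.3  51. ]
 [625.3 361.3  51. ]
 [562.8 155.5  51. ]
 [444.8 189.8  51. ]]
[534.56903461 275.23813149  51.        ] [np.float64(213.25020889366272), np.float64(124.37797226173033), np.float64(215.07933148042335), np.float64(122.90173134270772)] [np.float64(73.51603003330477), np.float64(-15.37512677234225), np.float64(-106.87139754827618), np.float64(163.78769345489223)]
[282.86436022 197.50465015]
[288.40539988 178.53867093]
[305.53344441 166.10764913]
```

View pics/c0.png

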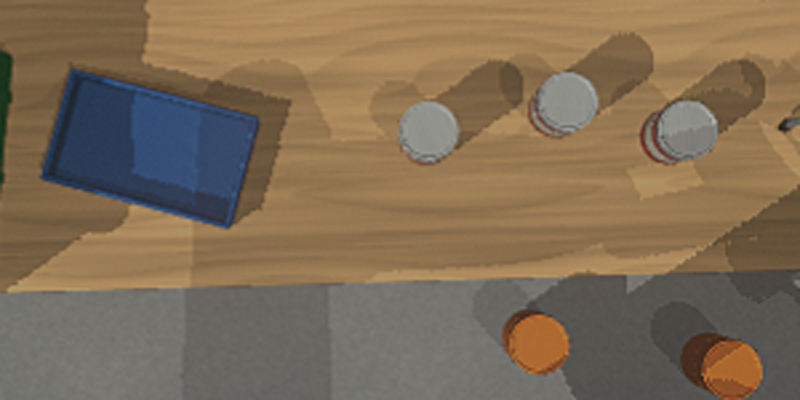

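View pics/c1.png

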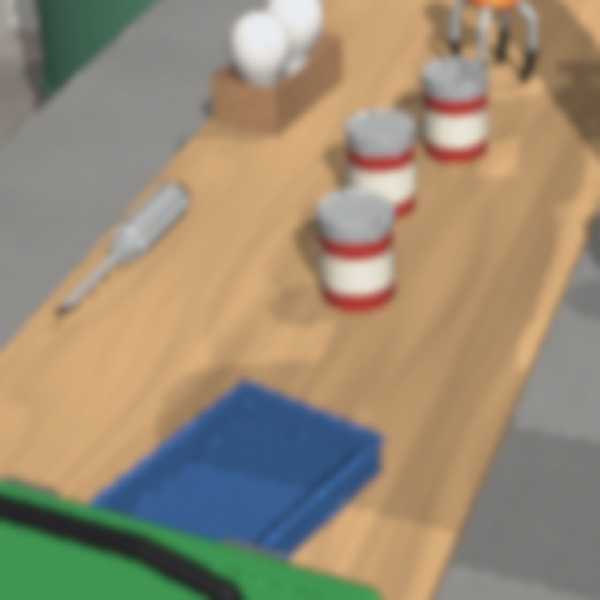

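```bash
cat >> h.py <<'E'
from scipy.spatial.transform import Rotation as R
A=np.array([538,-26]);B=np.array([562,-169.5]);C=np.array([531.3,-291.4]);T=np.array([534.6,275.2]);U=np.array([.287,.958])
def to(x,y,z,ang=-16.7):
    o=ctrl.get_obs(); Rm=R.from_rotvec(o['orientation']).as_matrix()
    d=Rm.T@(np.array([x,y,z])-o['ee_pos']); a=np.degrees(np.arctan2(Rm[1,1],Rm[0,1]))
    print('p',np.round(o['ee_pos'],1),'delta',d.round(1),'yaw',round(-(ang-a),1),'tilt',np.round(Rm[:,2],4),'F',np.round(o['ft_force'],2),'w',round(float(o['width']),1),'t',o['t'])
E
python3 -c "
from h import *
to(*C,160)
im=__import__('pickle').load(open('top0.pkl','rb'));print(onz(im,(458,194),150),onz(im,(140,210),166),onz(im,(128,200),166))"
```

```text
p [ 273.2 -561.6  222. ] delta [ 350.3 -130.    62.2] yaw -47.4 tilt [-6.0e-04  1.3e-03 -1.0e+00] F [-0.28 -0.53  0.49] w 87.9 t 0.1
[ 531.71474588 -433.74534421  150.        ] [516.03526333 395.39293254 166.        ] [543.37334795 427.38212838 166.        ]
```

Emit:
move_arm(
  increments=[0,60,-25,12,-10,0,120,-50,24,-20,0,180,-70,36,-30,0,235,-90,48,-40,0,290,-110,58,-50,0,330,-122,62,-60,0,350,-130,62,-64,0,350,-130,62,-64,0,350,-130,62,-64,0,350,-130,62,-64],
)

```text
t: 1.35
ee_pos: [530.1, -292.7, 160.4]
orientation: [-2.225, -2.216, -0.001]
ft_force: [0.2, 0.1, -0.8]
width: 87.9
```

```bash
python3 -c "
from h import *
to(*C,56,0)
im=grab('top','top1.png');f=im['frame'][120:300,330:560];cv2.imwrite('pics/c2.png',cv2.cvtColor(cv2.resize(f,(690,540)),4))
im=grab('side','side1.png');f=im['frame'][100:240,240:400];cv2.imwrite('pics/c3.png',cv2.cvtColor(cv2.resize(f,(640,560)),4))"
```

```text
p [ 530.1 -292.7  160.4] delta [  1.2   1.2 104.4] yaw -0.2 tilt [-6.0e-04  1.1e-03 -1.0e+00] F [ 0.2   0.06 -0.76] w 87.9 t 1.35
```

View pics/c2.png

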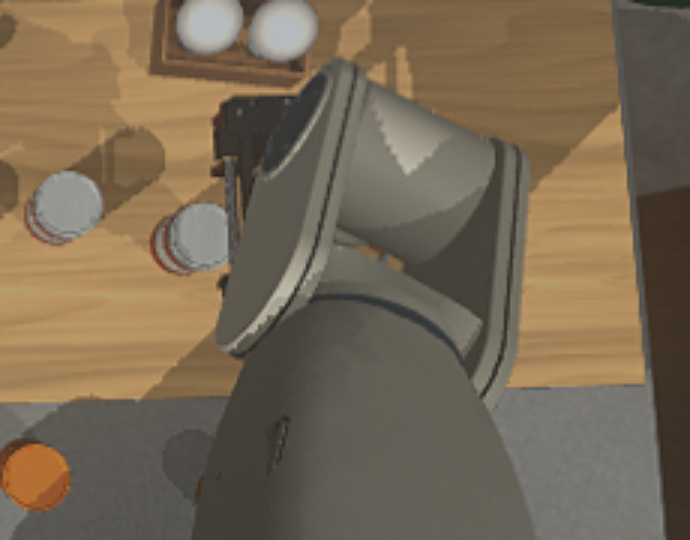

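View pics/c3.png

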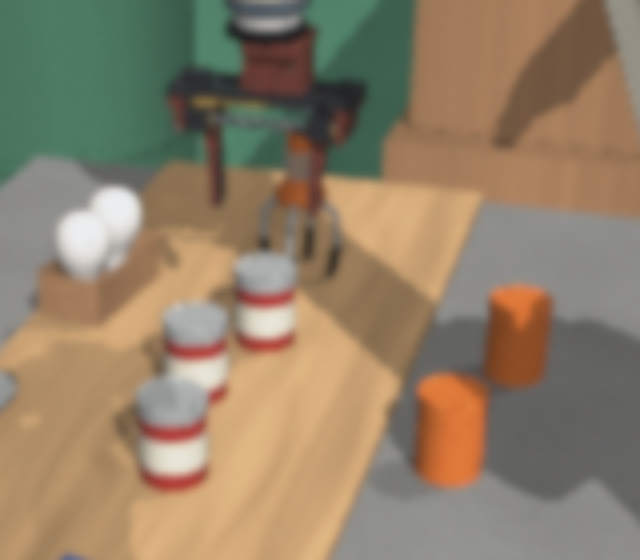

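```bash
python3 -c "
from h import *
for n,o,s in(('top',(330,120),3),('side',(240,100),4)):
  im=ctrl.get_image(n)
  for X in ([530,-292,160],[487,-292,160],[573,-292,160],[530,-292,240],[441,-292,240],[619,-292,240],[531,-291,100]): print(n,X,((proj(im,X)-o)*s).round())
"
```

```text
top [530, -292, 160] [223. 228.]
top [487, -292, 160] [227. 278.]
top [573, -292, 160] [220. 179.]
top [530, -292, 240] [254. 217.]
top [441, -292, 240] [261. 330.]
top [619, -292, 240] [247. 107.]
top [531, -291, 100] [202. 234.]
side [530, -292, 160] [264. 207.]
side [487, -292, 160] [308. 211.]
side [573, -292, 160] [222. 202.]
side [530, -292, 240] [265. 127.]
side [441, -292, 240] [358. 135.]
side [619, -292, 240] [175. 118.]
side [531, -291, 100] [263. 264.]
```

The projections match the pictures: the jaws straddle the tin at crop (202,234), and the body's long side lies along world x. Next I descend and grip.

Emit:
move_arm(
  increments=[0,1,1,40,0,0,1,1,75,0,0,1,1,95,0,0,1,1,104,0,0,1,1,104,0,0,1,1,104,0],
)

```text
t: 2.3
ee_pos: [532.3, -291.5, 57.4]
orientation: [2.224, 2.218, 0.001]
ft_force: [-0.6, -0.2, 0.2]
width: 88.1
```

```bash
cat >> h.py <<'E'
def weigh(n=10):
    f=[]
    for i in range(n):
        ctrl.get_image('side'); f.append(ctrl.get_obs()['ft_force'])
    f=np.array(f); print('F',f.mean(0).round(2),'sd',f.std(0).round(2))
E
python3 -c "
from h import *
to(*C,56,0); weigh(8)"
```

```text
p [ 532.3 -291.5   57.4] delta [ 0.1 -1.   1.4] yaw -0.1 tilt [ 1.2e-03  2.0e-04 -1.0e+00] F [-0.63 -0.21  0.2 ] w 88.1 t 2.3
F [-0.32 -0.09  0.33] sd [0.4  0.62 0.45]
```

Emit:
move_arm(
  increments=[255,0,0,0,0,255,0,0,0,0,255,0,0,0,0,255,0,0,0,0,255,0,0,0,0,255,0,0,0,0],
)

```text
t: 3.45
ee_pos: [531.2, -290.9, 56.4]
orientation: [-2.223, -2.218, -0.0]
ft_force: [-2.7, 0.6, 1.9]
width: 60.3
```

Emit:
move_arm(
  increments=[255,0,0,-5,0,255,0,0,-20,0,255,0,0,-45,0,255,0,0,-75,0,255,0,0,-95,0,255,0,0,-100,0,255,0,0,-100,0,255,0,0,-100,0],
)

```text
t: 4.45
ee_pos: [530.8, -290.7, 155.6]
orientation: [-2.222, -2.217, 0.0]
ft_force: [-1.0, 0.7, -3.5]
width: 60.3
```

```bash
python3 -c "
from h import *
weigh(10);to(*T,157,0)"
```

```text
F [ 0.02  0.13 -3.8 ] sd [0.4  0.46 0.69]
p [ 531.3 -291.1  156.4] delta [5.663e+02 1.900e+00 2.000e-01] yaw -0.1 tilt [-0.0011  0.0013 -1.    ] F [-0.04 -0.41 -4.74] w 60.2 t 4.95
```

Tin C weighs about 4.1 N (0.42 kg), so it is one of the part-used ones and goes in the far tray spot.

Emit:
move_arm(
  increments=[255,5,0,-10,0,255,20,2,-25,0,255,50,4,-30,0,255,95,6,-30,0,255,145,7,-30,0,255,195,8,-30,0,255,245,10,-30,0,255,295,12,-30,0,255,345,13,-30,0,255,395,14,-30,0,255,440,15,-30,0,255,480,16,-30,0],
)

```text
t: 6.45
ee_pos: [548.2, 191.6, 188.5]
orientation: [-2.222, -2.219, -0.003]
ft_force: [1.1, 0.6, -3.0]
width: 60.7
```

```bash
python3 -c "
from h import *
to(547.5,318,187,0)"
```

```text
p [548.2 191.6 188.5] delta [126.4  -0.9   1.8] yaw -0.1 tilt [ 5.0e-04  2.1e-03 -1.0e+00] F [ 1.13  0.61 -3.01] w 60.7 t 6.45
```

Emit:
move_arm(
  increments=[255,35,0,0,0,255,70,-1,0,0,255,100,-1,0,0,255,120,-1,0,0,255,126,-1,10,0,255,126,-1,30,0,255,126,-1,55,0,255,126,-1,75,0,255,126,-1,85,0,255,126,-1,85,0,255,126,-1,85,0],
)

```text
t: 7.82
ee_pos: [548.0, 317.9, 104.4]
orientation: [-2.222, -2.219, -0.005]
ft_force: [0.1, 1.2, -2.9]
width: 60.3
```

```bash
python3 -c "
from h import *
to(547.5,318,60,0)
grab('top','top2.png');im=grab('side','side2.png');f=im['frame'][150:350,130:350];cv2.imwrite('pics/c4.png',cv2.cvtColor(cv2.resize(f,(660,600)),4))"
```

```text
p [548.  317.9 104.4] delta [-0.  -0.5 44.4] yaw -0.1 tilt [ 0.0016  0.0026 -1.    ] F [ 0.08  1.2  -2.94] w 60.3 t 7.825
```

View pics/top2.png

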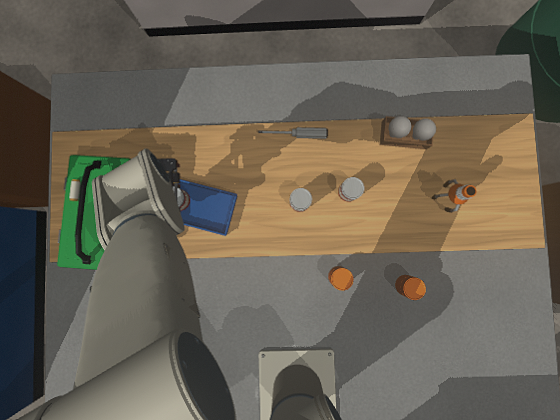

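View pics/c4.png

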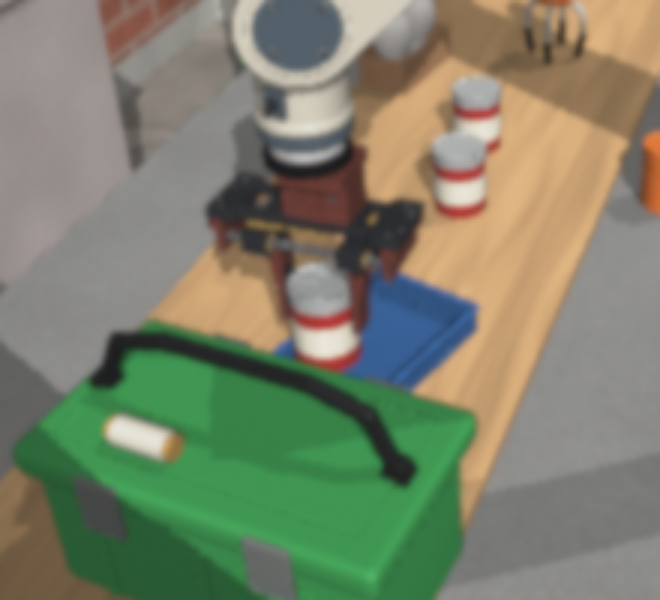

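The tin is upright in the jaws at crop (322,320), above the far end of the tray and clear of the caddy. Now I lower it slowly.

Emit:
move_arm(
  increments=[255,0,0,12,0,255,0,0,25,0,255,0,0,34,0,255,0,0,39,0,255,0,0,41,0,255,0,0,42,0,255,0,0,42,0,255,0,0,42,0],
)

```text
t: 8.93
ee_pos: [548.3, 318.3, 63.1]
orientation: [-2.223, -2.22, -0.006]
ft_force: [0.2, -0.6, -3.6]
width: 60.3
```

```bash
python3 -c "
from h import *
weigh(4);to(547.5,318,60,0)"
```

```text
F [ 0.21 -0.09 -4.06] sd [0.55 0.53 0.48]
p [548.2 318.3  62.9] delta [-0.3 -0.7  2.9] yaw -0.1 tilt [ 0.0022  0.003  -1.    ] F [-0.03 -0.3  -3.89] w 60.4 t 9.125
```

Emit:
move_arm(
  increments=[255,0,0,0.7,0,255,0,0,1.4,0,255,0,0,2,0,255,0,0,2.5,0,255,0,0,3,0,255,0,0,3,0],
)

```text
t: 9.88
ee_pos: [548.2, 318.3, 60.5]
orientation: [-2.223, -2.22, -0.006]
ft_force: [-2.1, -1.0, 5.9]
width: 60.2
```

```bash
python3 -c "
from h import *
weigh(4);to(547.5,318,60,0)"
```

```text
F [-2.53 -0.84  5.5 ] sd [0.33 0.43 0.37]
p [548.2 318.3  60.5] delta [-0.3 -0.7  0.5] yaw -0.1 tilt [ 0.0023  0.0031 -1.    ] F [-2.47 -0.1   6.02] w 60.3 t 10.075
```

Contact is confirmed: the vertical force went from -4 N to +5.5 N. I open to about 70 mm and retreat straight up.

Emit:
move_arm(
  increments=[160,0,0,-0.3,0,130,0,0,-0.3,0,50,0,0,-0.3,0,50,0,0,-0.3,0,50,0,0,-0.3,0],
)

```text
t: 10.7
ee_pos: [548.4, 318.4, 61.0]
orientation: [-2.223, -2.22, -0.007]
ft_force: [0.6, -0.5, -0.0]
width: 70.5
```

```bash
python3 -c "
from h import *
to(547.5,318,60,0)"
```

```text
p [548.4 318.4  61. ] delta [-0.4 -0.9  1. ] yaw -0.1 tilt [ 0.0027  0.0034 -1.    ] F [ 0.57 -0.53 -0.  ] w 70.5 t 10.7
```

Emit:
move_arm(
  increments=[50,0,0,-15,0,50,0,0,-45,0,50,0,0,-90,0,0,0,0,-120,0,0,-20,0,-120,0,0,-60,-2,-120,0,0,-115,-4,-120,0,0,-170,-6,-120,0,0,-225,-7,-120,0,0,-280,-8,-120,0,0,-325,-9,-120,0,0,-342,-9,-120,0],
)

```text
t: 12.2
ee_pos: [537.2, -26.7, 179.0]
orientation: [-2.225, -2.215, -0.005]
ft_force: [0.1, 1.0, -0.4]
width: 87.9
```

```bash
python3 -c "
from h import *
to(*A,56,0)
im=grab('top','top3.png')
F=im['frame']; hsv=cv2.cvtColor(F,cv2.COLOR_RGB2HSV)
im=grab('side','side3.png');f=im['frame'][150:350,130:350];cv2.imwrite('pics/c5.png',cv2.cvtColor(cv2.resize(f,(660,600)),4))"
```

```text
p [537.2 -26.7 179. ] delta [  0.2   0.7 123. ] yaw -0.3 tilt [ 9.0e-04  3.3e-03 -1.0e+00] F [ 0.1   0.96 -0.42] w 87.9 t 12.2
```

View pics/top3.png

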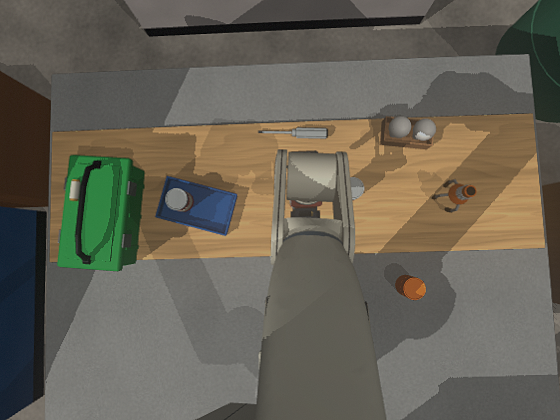

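View pics/c5.png

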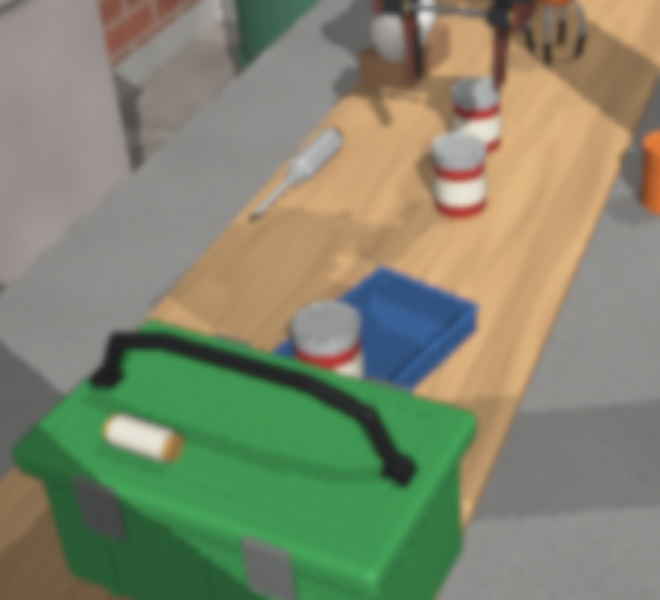

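The first tin stands upright in the tray at top (178,200), and the jaws are over the next tin. I descend on it.

Emit:
move_arm(
  increments=[0,0,1,40,0,0,0,1,80,0,0,0,1,108,0,0,0,1,120,0,0,0,1,122,0,0,0,1,122,0,0,0,1,122,0],
)

```text
t: 13.18
ee_pos: [539.9, -25.0, 58.3]
orientation: [2.226, 2.217, 0.008]
ft_force: [0.7, 0.6, -0.1]
width: 87.5
```

```bash
python3 -c "
from h import *
weigh(6);to(*A,56,0)"
```

```text
F [ 0.13 -0.02 -0.41] sd [0.28 0.44 0.42]
p [539.2 -25.1  57.5] delta [-0.9 -1.2  1.5] yaw -0.2 tilt [ 0.0021  0.0034 -1.    ] F [-0.04  0.43 -0.15] w 88.0 t 13.475
```

Emit:
move_arm(
  increments=[255,0,0,0,0,255,0,0,0,0,255,0,0,0,0,255,0,0,0,0,255,0,0,0,0,255,0,0,0,0],
)

```text
t: 14.22
ee_pos: [538.3, -25.1, 57.4]
orientation: [-2.224, -2.215, -0.004]
ft_force: [-4.8, 0.3, 3.7]
width: 60.2
```

Emit:
move_arm(
  increments=[255,0,0,-5,0,255,0,0,-20,0,255,0,0,-45,0,255,0,0,-75,0,255,0,0,-95,0,255,0,0,-100,0,255,0,0,-100,0,255,0,0,-100,0],
)

```text
t: 15.22
ee_pos: [537.7, -25.4, 156.5]
orientation: [-2.224, -2.214, -0.003]
ft_force: [-0.2, 0.3, -6.9]
width: 60.1
```

```bash
python3 -c "
from h import *
weigh(10);to(521.7,232,157,0)"
```

```text
F [ 0.18 -0.03 -6.95] sd [0.38 0.3  0.45]
p [538.3 -25.4 157.3] delta [257.4 -17.7   1.2] yaw -0.2 tilt [ 2.0e-04  3.5e-03 -1.0e+00] F [-0.58  0.27 -6.67] w 60.2 t 15.725
```

This tin weighs about 6.9 N (roughly 0.70 kg), so it's the full one. I set it back and take the third.

Emit:
move_arm(
  increments=[255,0,0,15,0,255,0,0,40,0,255,0,0,70,0,255,0,0,88,0,255,0,0,94,0,255,0,0,97,0,255,0,0,98,0,255,0,0,99,0,255,0,0,99.5,0,255,0,0,100,0,255,0,0,100,0],
)

```text
t: 17.1
ee_pos: [538.4, -25.1, 57.4]
orientation: [-2.225, -2.215, -0.004]
ft_force: [0.1, -0.3, -7.2]
width: 59.8
```

```bash
python3 -c "
from h import *
weigh(4);to(*A,56,0)"
```

```text
F [-0.07 -0.43 -5.23] sd [0.43 0.73 0.6 ]
p [538.5 -25.1  57.4] delta [-0.9 -0.5  1.4] yaw -0.2 tilt [ 5.0e-04  3.5e-03 -1.0e+00] F [-0.35 -0.59 -4.52] w 59.9 t 17.3
```

Contact is just starting, so I lower another 1 mm.

Emit:
move_arm(
  increments=[255,0,0,0.5,0,255,0,0,0.9,0,255,0,0,0.9,0],
)

```text
t: 17.68
ee_pos: [538.5, -25.1, 57.4]
orientation: [-2.225, -2.215, -0.005]
ft_force: [-3.5, 0.5, 7.1]
width: 60.4
```

```bash
python3 -c "
from h import *
weigh(3);to(*A,56,0)"
```

```text
F [-3.27 -0.34  6.58] sd [0.29 0.48 0.3 ]
p [538.5 -25.1  57.4] delta [-0.9 -0.5  1.4] yaw -0.2 tilt [ 6.0e-04  3.5e-03 -1.0e+00] F [-3.08  0.05  6.37] w 60.3 t 17.825
```

Emit:
move_arm(
  increments=[160,0,0,-0.2,0,130,0,0,-0.2,0,50,0,0,-0.2,0,0,0,0,-0.2,0,0,0,0,-0.2,0,0,0,0,-30,0,0,0,0,-80,0,0,-10,2,-115,0,0,-60,10,-120,0,0,-110,20,-120,0,0,-140,24,-120,0,0,-144,24,-120,0],
)

```text
t: 19.32
ee_pos: [562.0, -171.4, 177.0]
orientation: [-2.228, -2.213, -0.005]
ft_force: [-0.4, -0.1, -0.3]
width: 88.0
```

```bash
python3 -c "
from h import *
to(*B,56,0)
grab('top','top4.png');im=grab('side','side4.png');f=im['frame'][120:320,150:370];cv2.imwrite('pics/c6.png',cv2.cvtColor(cv2.resize(f,(660,600)),4))"
```

```text
p [ 562.  -171.4  177. ] delta [  1.5  -0.2 121. ] yaw -0.4 tilt [ 0.0012  0.0032 -1.    ] F [-0.41 -0.14 -0.32] w 88.0 t 19.325
```

View pics/c6.png

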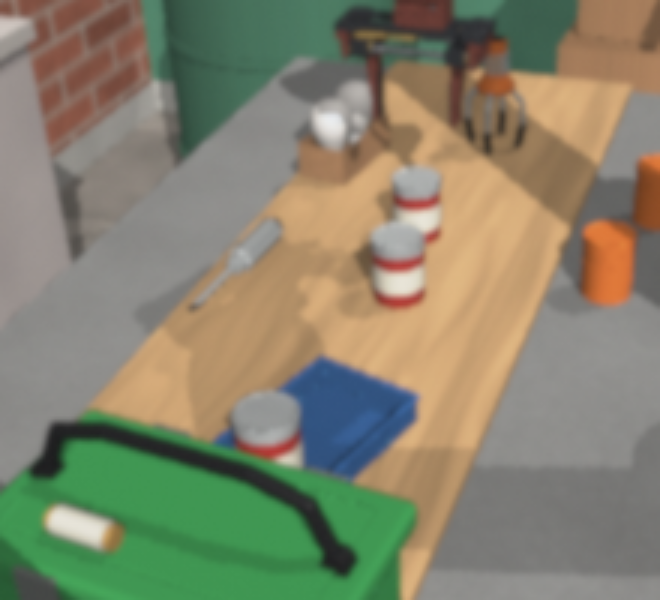

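The full tin stands upright again at crop (398,265), and the gripper is above the third tin at (417,200).

Emit:
move_arm(
  increments=[0,1,0,40,0,0,1,0,80,0,0,1,0,106,0,0,1,0,118,0,0,1,0,121,0,0,1,0,121,0,0,1,0,121,0],
)

```text
t: 20.3
ee_pos: [562.2, -168.2, 56.8]
orientation: [-2.226, -2.215, -0.006]
ft_force: [0.2, 0.1, -0.2]
width: 87.9
```

```bash
python3 -c "
from h import *
weigh(6);to(*B,56,0)"
```

```text
F [0.03 0.28 0.08] sd [0.4  0.33 0.54]
p [ 561.6 -168.2   56. ] delta [-1.3  0.4  0. ] yaw -0.3 tilt [ 6.0e-04  3.7e-03 -1.0e+00] F [-0.57  0.22  0.31] w 87.9 t 20.6
```

Emit:
move_arm(
  increments=[255,0,0,0,0,255,0,0,0,0,255,0,0,0,0,255,0,0,0,0,255,0,0,0,0,255,0,0,0,0],
)

```text
t: 21.35
ee_pos: [561.8, -168.2, 56.1]
orientation: [-2.226, -2.214, -0.005]
ft_force: [1.2, 0.4, -0.7]
width: 60.6
```

Emit:
move_arm(
  increments=[255,0,0,-5,0,255,0,0,-20,0,255,0,0,-45,0,255,0,0,-75,0,255,0,0,-110,0,255,0,0,-125,0,255,0,0,-130,0,255,0,0,-130,0,255,0,0,-130,0],
)

```text
t: 22.48
ee_pos: [560.9, -168.5, 184.8]
orientation: [-2.224, -2.213, -0.003]
ft_force: [-0.5, 0.3, -2.4]
width: 60.8
```

```bash
python3 -c "
from h import *
weigh(10);to(521.7,232,187,0)"
```

```text
F [ 0.13 -0.02 -2.3 ] sd [0.6  0.48 0.58]
p [ 561.7 -168.7  186. ] delta [ 4.005e+02 -4.210e+01  4.000e-01] yaw -0.3 tilt [ 9.0e-04  3.6e-03 -1.0e+00] F [-0.51  0.19 -2.02] w 60.6 t 22.975
```

This one weighs about 2.3 N (0.24 kg), the lightest. It goes in the near tray spot.

Emit:
move_arm(
  increments=[255,10,0,0,0,255,35,-2,0,0,255,80,-6,0,0,255,130,-12,0,0,255,180,-18,0,0,255,230,-24,0,0,255,280,-30,0,0,255,325,-35,0,0,255,365,-39,0,0,255,390,-42,0,0,255,400,-42,0,0,255,400,-42,0,0],
)

```text
t: 24.48
ee_pos: [521.6, 231.8, 187.4]
orientation: [-2.225, -2.215, -0.005]
ft_force: [-0.6, -0.6, -2.4]
width: 60.5
```

```bash
python3 -c "
from h import *
to(521.7,232,60.5,0)
im=grab('side','side5.png');f=im['frame'][150:350,130:350];cv2.imwrite('pics/c7.png',cv2.cvtColor(cv2.resize(f,(660,600)),4))"
```

```text
p [521.6 231.8 187.4] delta [ -0.2  -0.  126.9] yaw -0.2 tilt [ 9.0e-04  3.4e-03 -1.0e+00] F [-0.57 -0.59 -2.44] w 60.5 t 24.475
```

View pics/c7.png

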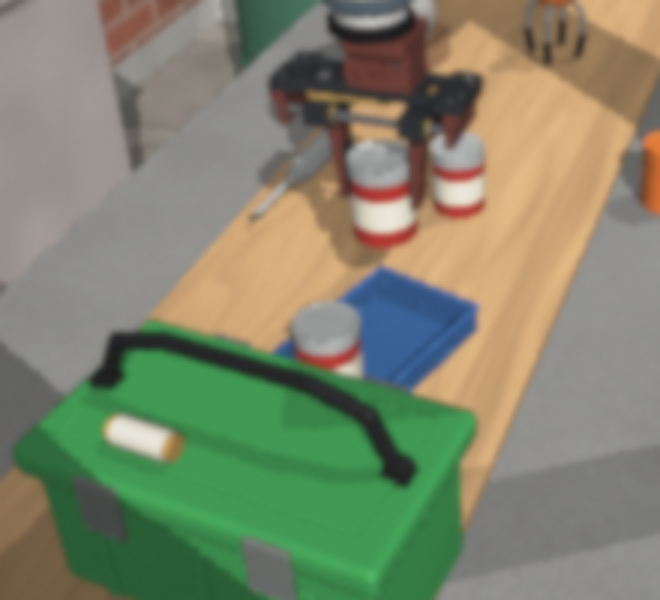

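The tin is upright in the jaws at crop (382,195), above the near end of the tray. I lower it.

Emit:
move_arm(
  increments=[255,0,0,10,0,255,0,0,35,0,255,0,0,70,0,255,0,0,98,0,255,0,0,114,0,255,0,0,121,0,255,0,0,123,0,255,0,0,124,0,255,0,0,124,0,255,0,0,124,0],
)

```text
t: 25.78
ee_pos: [522.0, 231.7, 63.9]
orientation: [-2.226, -2.215, -0.006]
ft_force: [0.0, -0.1, -2.8]
width: 60.0
```

```bash
python3 -c "
from h import *
weigh(4);to(521.7,232,60,0)"
```

```text
F [ 0.12  0.22 -2.58] sd [0.26 0.48 0.36]
p [521.8 231.6  63.5] delta [ 0.4 -0.1  3.5] yaw -0.3 tilt [ 9.0e-04  3.3e-03 -1.0e+00] F [-0.23 -0.31 -2.84] w 60.5 t 25.975
```

Emit:
move_arm(
  increments=[255,0,0,0.7,0,255,0,0,1.4,0,255,0,0,2,0,255,0,0,2.6,0,255,0,0,3,0,255,0,0,3.3,0,255,0,0,3.3,0],
)

```text
t: 26.85
ee_pos: [521.8, 231.6, 60.2]
orientation: [-2.226, -2.215, -0.005]
ft_force: [0.2, -0.2, -2.3]
width: 60.4
```

```bash
python3 -c "
from h import *
weigh(4);to(521.7,232,60,0)"
```

```text
F [ 0.03  0.03 -2.45] sd [0.22 0.46 0.32]
p [521.8 231.6  60.3] delta [ 0.4 -0.1  0.3] yaw -0.3 tilt [ 0.001   0.0034 -1.    ] F [ 0.09 -0.47 -2.76] w 60.3 t 27.05
```

Not in contact yet.

Emit:
move_arm(
  increments=[255,0,0,0.4,0,255,0,0,0.8,0,255,0,0,1.1,0,255,0,0,1.1,0],
)

```text
t: 27.55
ee_pos: [521.9, 231.6, 60.0]
orientation: [-2.226, -2.215, -0.005]
ft_force: [-2.5, -1.6, 7.7]
width: 60.9
```

```bash
python3 -c "
from h import *
weigh(3);to(521.7,232,60,0)"
```

```text
F [-2.17 -1.43  7.35] sd [0.54 0.19 0.19]
p [521.9 231.6  60. ] delta [ 0.4 -0.2 -0. ] yaw -0.3 tilt [ 0.0011  0.0035 -1.    ] F [-1.55 -1.42  7.17] w 60.2 t 27.7
```

Emit:
move_arm(
  increments=[160,0,0,-0.3,0,130,0,0,-0.3,0,50,0,0,-0.3,0,50,0,0,-0.3,0,50,0,0,-0.3,0,50,0,0,-20,0,50,0,0,-60,0,0,0,0,-110,0,0,-40,3,-118,0,0,-100,7,-118,0,0,-160,11,-118,0,0,-215,15,-118,0],
)

```text
t: 29.2
ee_pos: [536.0, 14.3, 179.0]
orientation: [-2.227, -2.216, -0.007]
ft_force: [1.4, 0.5, 0.0]
width: 88.0
```

```bash
python3 -c "
from h import *
to(538.2,-25.2,56,0)"
```

```text
p [536.   14.3 179. ] delta [-40.    2.  122.8] yaw -0.3 tilt [ 0.0032  0.0034 -1.    ] F [1.35 0.52 0.05] w 88.0 t 29.2
```

Emit:
move_arm(
  increments=[0,-25,2,0,0,0,-39,2,0,0,0,-40,2,20,0,0,-40,2,60,0,0,-40,2,98,0,0,-40,2,117,0,0,-40,2,122,0,0,-40,2,122,0,0,-40,2,122,0],
)

```text
t: 30.32
ee_pos: [539.0, -25.1, 57.9]
orientation: [2.226, 2.215, 0.009]
ft_force: [1.2, 0.7, -0.7]
width: 87.8
```

```bash
python3 -c "
from h import *
weigh(3);to(538.2,-25.2,56,0)"
```

```text
F [-0.26 -0.01 -0.07] sd [0.17 0.06 0.33]
p [538.7 -25.3  57.7] delta [ 0.1 -0.5  1.7] yaw -0.3 tilt [ 0.0047  0.0033 -1.    ] F [-0.21  0.05  0.18] w 88.0 t 30.475
```

Emit:
move_arm(
  increments=[255,0,0,0,0,255,0,0,0,0,255,0,0,0,0,255,0,0,0,0,255,0,0,0,0,255,0,0,0,0],
)

```text
t: 31.22
ee_pos: [538.7, -25.3, 57.7]
orientation: [2.226, 2.215, 0.009]
ft_force: [-0.6, 0.0, 2.3]
width: 60.1
```

Emit:
move_arm(
  increments=[255,0,0,-5,0,255,0,0,-20,0,255,0,0,-45,0,255,0,0,-75,0,255,0,0,-110,0,255,0,0,-145,0,255,0,0,-175,0,255,0,0,-193,0,255,0,0,-200,0,255,0,0,-200,0,255,0,0,-200,0,255,0,0,-200,0],
)

```text
t: 32.72
ee_pos: [537.2, -25.9, 256.8]
orientation: [-2.227, -2.216, -0.007]
ft_force: [0.1, 0.1, -6.5]
width: 60.1
```

```bash
python3 -c "
from h import *
weigh(10);to(538,-25,257,0);st()
grab('top','top6.png');im=grab('side','side6.png')"
```

```text
F [ 0.46 -0.12 -6.92] sd [0.55 0.4  0.37]
p [537.8 -26.  257.7] delta [1.  0.2 0.7] yaw -0.3 tilt [ 0.0046  0.0033 -1.    ] F [-0.45 -0.42 -7.28] w 60.0 t 33.225
{'t': 33.225, 'qpos': [-0.072, 0.253, 1.792, 0.004, 1.093, -0.069], 'qvel': [0.0, 0.001, 0.001, 0.002, -0.001, 0.001], 'joint_torque': [-0.001, -47.775, -30.343, 0.083, -0.003, 0.001], 'ee_pos': [537.817, -25.963, 257.725], 'orientation': [2.226, 2.215, 0.009], 'ft_force': [-0.453, -0.417, -7.277], 'moment': [0.016, -0.017, -0.035], 'width': 60.028}
```

View pics/top6.png

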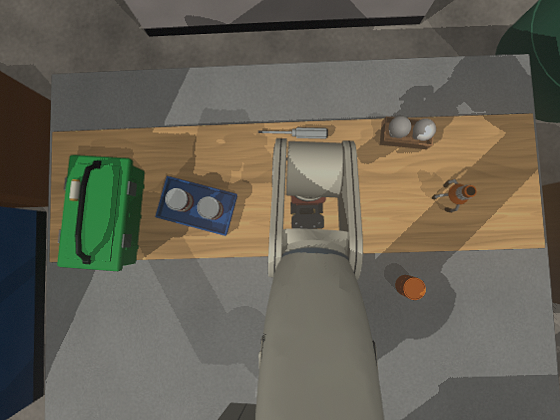

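View pics/side6.png

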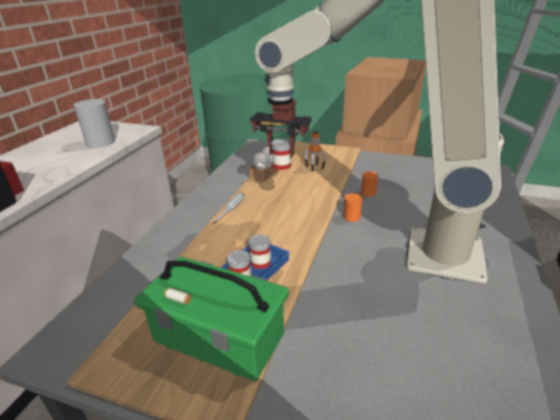

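Both lighter tins stand upright in the tray, at top (178,200) and (208,207). The full tin is held upright at side (281,155) with its underside about 200 mm above the shelf, and the bystanders look unmoved. I hand the job in.

```bash
python3 -c "
from h import *
print(ctrl.close_job())"
```

```text
the job is handed in; nothing more can be done
None
```

The job is handed in at about 33 s of the 72 s allowed: the two lighter tins stand in the blue tray, and the gripper holds the heaviest one for you.

- **Weights by feel:** the tin farthest right from the robot read about 4.1 N (0.42 kg) and the middle one about 2.4 N (0.24 kg). The one nearest the tray read about 6.9 N (0.70 kg), and 6.9 N again on the final lift. That is at the low edge of the full tin's range but well clear of the other two.
- **Setting down:** I lowered each light tin slowly until the wrist force showed contact, pressing no more than about 8 N, before opening the jaws. The last pictures show both upright on the tray floor.
- **Final hold:** the full tin is upright, tilted about 0.3°, with its underside about 200 mm above the shelf. The jaws read 60 mm and the load was steady.
- **Bystanders:** the caddy, globes, changer head and screwdriver look unmoved in the last pictures. I judged this by eye and did not measure them.

No checks failed. While I was putting the full tin back on the shelf between lifts, it reached the surface about 1 mm lower than expected, so I lowered it that bit more before letting go.

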